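# Tip grinding balls out of a tall tube over a pouring rest

### The arm

A 6-joint arm with a two-finger parallel gripper is mounted at the origin on a cart in front of the work surface, level with it; the furniture and walls round the work are solid. World frame = base frame: x ahead of the robot, y to its left, z up, the work surface at z = 0. Lengths are in m, angles in rad, forces in N, time in s.
With the tool pointing down it reaches from about 0.35 to 0.925 m from the base axis. Payload 6.4 kg.
Tool frame: the origin (TCP) lies midway between the tips of the shut fingers; the grasp point (between the pads) lies 19 mm behind it (ctrl.tcp_to_grasp is the distance from the TCP to the grasp point, in m); z points along the fingers, x is the direction in which the jaws open and shut, and the axes are right-handed (so a half turn about z gives the same grasp; the last joint's range is limited). The gripper opens to 94 mm and grips with 3 to 60 N. Pads are 16 mm wide; open, the fingers measure 119 mm over their backs; the gripper's body (75 mm by 177 mm) begins 78 mm behind the grasp point.
Start: joints at [-1.352, 0.245, 1.558, -0, 1.339, -0.174], TCP at [0.249, -0.601, 0.205] pointing down, gripper open.
Joint ranges: [-3.13, 3.13], [-1.02, 2.26], [0.13, 2.54], [-0.95, 4.09], [0.21, 2.88], [-2.74, 2.74]. Speed limits (rad/s): [2.57, 2.57, 3.14, 3.14, 3.14, 3.14].

### API

Orientations are given as a 3x3 rotation matrix whose columns are the frame's x, y, z axes.
In Python, from plant import ctrl, eyes gives the robot as it stands. The module is installed in compiled form; this text tells all that it offers.
- The arm moves only by the shell command python3 -m inch 'ROWS' [FORCE]. ROWS is JSON, a list of rows, each a list of 7 numbers: the closure, from 0 (fully open) to 1 (shut), then the shift along the tool's x, y, z in units of 40 mm (1.0 is 40 mm), then the turn, a rotation vector about the tool's x, y, z in units of 6 degrees (1.0 is 6 degrees). A call has 1 to 20 rows; each row shifts and turns the commanded pose from where the row before left it, along the tool's axes as they then stand; what a row does not reach is not made up. A row lasts 1/10 s, in which the tool goes at most 50 mm and 8.59 degrees, less where a joint would pass 70% of its speed; a pose out of reach is approached as far as the arm can. A call is refused whole if a number of a shift passes 1 or a number of a turn 1, either way. A call with a gripper value outside its range is refused whole. The fingers move at their own pace and stop on an object; FORCE is the grip in N (left out, the last holds). Time passes only in rows, so rows that do not move let the fingers close. It gives the time, the measured TCP pose, the force and the opening at its end, in the units of the state.
- ctrl.get_state(): the state, without advancing time (a new reading comes with each control period).
- eyes.get_image(name): name is "scene" or "top" or "wrist"; returns the picture (420x560x3 uint8, red, green, blue); there is no depth.
- eyes.get_calibration(name): a dict with "fx", "fy", "cx", "cy" (pixels), "k1" (the pictures are not rectified: a ray, as slopes to the right and down, at radius r is drawn at 1 + k1 r^2 times it, then the intrinsics apply), "cam_to_world" (4x4, takes a point from camera to world coordinates). Camera axes: x right, y down, z forward; pixel columns grow to the right and rows downward; lengths in m; the calibration is good to about 2 mm. A picture is of the moment at which its call begins: read the wrist's pose just before it. get_calibration takes no time and is no camera call; for the wrist camera it gives the pose at the moment of the call.
- ctrl.job_done(): hands the job in, once; it reports no verdict.
The state is a dict: "time_s": time; "joint_pos": joint angles; "joint_velocities": joint speeds; "effort": joint torques, N m; "position": TCP position; "tool_rot": TCP orientation; "wrist_force": force on the tool from outside, world axes, zero at the start; "ft_torque": the same for the moment, N m; "finger_gap": opening from 0.0 (shut) to 1.0 (fully open).
Only numpy, scipy, OpenCV 4.12 (cv2) and the standard library are available. Lean on these libraries where they do the work, as an engineer would, in place of code of your own. Each camera call takes 0.05 s, during which the arm holds its last target. There are 200 camera calls.

### The job

Empty the three steel grinding balls from the tall clear tube into the white tray, using the tipping rest: first set the tube's foot in front of the rest's black cleat, lean it half-tipped on the red ledge between its horns, mouth toward the tray, and let go. Then take hold again in the tube's lower half, tip it on over the ledge until all three balls have rolled out into the tray, lower the empty tube back to the same half-tipped lean on the rest and let go. Leave the two vials and the dropper bottle standing where they are.

Things in the scene. Friction and masses are not known exactly. Their poses are not given: they have to be found in the camera images.
- rest: aluminium tipping rest fixed to the bench. Origin on the bench top, in its middle plane; +x is the tipping direction, level, towards the tray; z up. Base plate 6 mm thick, x = -49 to +116 mm, 110 mm wide. Black cleat on it, 60 mm wide, top at z = 17 mm, front face at x = -10.5 mm, stops the tube's foot from sliding back
- heel (a point): point on the top of the rest's plate (rest x = 0, z = 6 mm) where the lower edge of the leaning tube's foot sits; axes as the rest's. A tube at rest leans 45 degrees: its flat foot against the cleat's top edge, its side on the ledge 120 mm from the foot, tube_mid at about rest x = 58, y = 0, z = 96 mm, mouth about 64 mm beyond the ledge
- ledge (a point): top middle of the red ledge, a level round bar along the rest's y, 10 mm in diameter: axis at rest x = 88.4, z = 87.4 mm, 90 mm long; its posts at y = +-45 mm reach up to z = 93 mm. Two red horns, 8 mm thick, rise 9 mm from it at y = +-29 mm, splaying out; the tube lies between them. Axes as the rest's
- tube_mid (a point): tall clear plastic tube with a blue band at each end, round, 46 mm outside diameter, 36 mm inside, 210 mm long, floor 4 mm, about 0.12 kg plus the balls, open at the top. It stands upright on the bench at the start. The point is the middle of its axis, 105 mm from foot and mouth; z points along the axis to the mouth (x and y have no meaning)
- ball_0_c (a point): centre of a steel ball, 14 mm in diameter, 11 g; one of three alike, loose on the tube's floor at the start; it rolls out once the tube's mouth points 10 degrees or more below level (20 to 25 is quick)
- ball_1_c (a point): centre of a steel ball, 14 mm in diameter, 11 g; one of three alike, loose on the tube's floor at the start; it rolls out once the tube's mouth points 10 degrees or more below level (20 to 25 is quick)
- ball_2_c (a point): centre of a steel ball, 14 mm in diameter, 11 g; one of three alike, loose on the tube's floor at the start; it rolls out once the tube's mouth points 10 degrees or more below level (20 to 25 is quick)
- tray_floor (a point): white open tray, loose, 100 x 140 mm outside, 30 mm high, walls and floor 2 mm. The point is the centre of the inner floor, 2 mm over the bench; its y runs along the 140 mm side, which lies along the tipping direction. It stands beyond the ledge: near wall about 35 to 55 mm past it; over the tray the tipped tube's mouth may come down to about 60 mm above the bench
- vial_blue: glass sample vial with a blue cap, 26 mm in diameter, 55 mm high, standing behind the work; origin at the centre of its underside. Bystander
- vial_white: glass sample vial with a white cap, 26 mm in diameter, 55 mm high, standing behind the work; origin at the centre of its underside. Bystander
- dropper: brown dropper bottle with a black top, 28 mm in diameter, 82 mm high, standing behind the work; origin at the centre of its underside. Bystander
- tube: the same tube as tube_mid, named for the rules on touch and rest: its origin is the centre of its underside

How it is judged:
By the outcome, as a careful person would: the job done as asked, in the order asked, and still so for the second after the job is handed in, with the robot touching nothing.
It also fails if it takes over 64 s, if anything falls off the work surface, if the arm or the gripper's body presses on something with over 40 N, if the wrist force passes 120 N, or if a joint passes its speed limit or range.

## Working session

There is one attempt and no reset: what is moved stays moved. The work goes in short steps, Python scripts to look and compute and a shell command to move; the robot and the scene stay as the last step left them, time stands still between calls to the robot, and variables do not carry over. Pictures are saved under pics/ and viewed, about 8 in all and at most 12, crops included, and the job is handed in when it is done.

```bash
mkdir -p pics; cat > h.py <<'E'
import numpy as np, cv2
from plant import ctrl, eyes
def snap(n,f,crop=None,s=1):
    im=eyes.get_image(n)[:,:,::-1]; cv2.imwrite('pics/raw_'+f,im)
    if crop: x0,y0,x1,y1=crop; im=im[y0:y1,x0:x1]
    cv2.imwrite('pics/'+f,cv2.resize(im,None,fx=s,fy=s,interpolation=cv2.INTER_CUBIC))
def ray(n,u,v,c=None):
    c=c or eyes.get_calibration(n)
    K=np.array([[c['fx'],0,c['cx']],[0,c['fy'],c['cy']],[0,0,1.]])
    p=cv2.undistortPoints(np.array([[[u,v]]],float),K,np.array([c['k1'],0,0,0.]))[0,0]
    T=np.array(c['cam_to_world']); return T[:3,3],T[:3,:3]@np.array([p[0],p[1],1])
def atz(n,u,v,z):
    o,d=ray(n,u,v); return o+d*(z-o[2])/d[2]
def proj(n,P):
    c=eyes.get_calibration(n);T=np.array(c['cam_to_world']);q=T[:3,:3].T@(np.array(P)-T[:3,3]);s=q[:2]/q[2];s=s*(1+c['k1']*(s@s));return np.array([c['fx']*s[0]+c['cx'],c['fy']*s[1]+c['cy']])
E
python3 - <<'E'
from h import *
import cv2
a=eyes.get_image('scene');b=eyes.get_image('top')
cv2.imwrite('pics/s.png',a[:,:,::-1]);cv2.imwrite('pics/t.png',b[:,:,::-1])
cv2.imwrite('pics/t1.png',cv2.resize(b[:,:,::-1],(800,600),interpolation=cv2.INTER_CUBIC))
cv2.imwrite('pics/s1.png',cv2.resize(a[:,:,::-1],(800,600),interpolation=cv2.INTER_CUBIC))
for n in('scene','top'):
  c=eyes.get_calibration(n);print(n,c['fx'],c['k1'],np.round(c['cam_to_world'],3).tolist())
print(ctrl.get_state(),ctrl.tcp_to_grasp)
E
```

```text
scene 479.7010801970358 -0.03155802310345025 [[-0.137, 0.801, -0.583, 1.089], [0.99, 0.107, -0.087, -0.167], [-0.007, -0.589, -0.808, 0.763], [0.0, 0.0, 0.0, 1.0]]
top 427.57723420050553 0.012975650357519568 [[0.007, -0.991, 0.131, 0.504], [-1.0, -0.004, 0.022, -0.265], [-0.022, -0.131, -0.991, 0.951], [0.0, 0.0, 0.0, 1.0]]
{'time_s': 0.1, 'joint_pos': array([-1.35204819e+00,  2.45715029e-01,  1.55884770e+00, -3.43352845e-05,
        1.33870282e+00, -1.74072507e-01]), 'joint_velocities': array([-9.96108491e-04, -2.18875914e-03, -1.41879385e-03,  1.19223553e-03,
        7.30676749e-04, -9.11118286e-07]), 'effort': array([ 8.49505777e-04, -4.16911232e+01, -3.15526915e+01,  6.86350046e-02,
        3.09542532e-02, -5.59447665e-05]), 'position': array([ 0.24871492, -0.5999664 ,  0.20449811]), 'tool_rot': array([[ 3.82802737e-01, -9.23830021e-01, -3.95650966e-04],
       [-9.23828626e-01, -3.82802855e-01,  1.62578468e-03],
       [-1.65340501e-03, -2.56841136e-04, -9.99998600e-01]]), 'wrist_force': array([ 0.12589687, -0.55458017, -0.43503093]), 'ft_torque': array([-0.01182214,  0.00936759, -0.02966865]), 'finger_gap': 1.0041520981615428} 0.0188
```

View pics/t1.png

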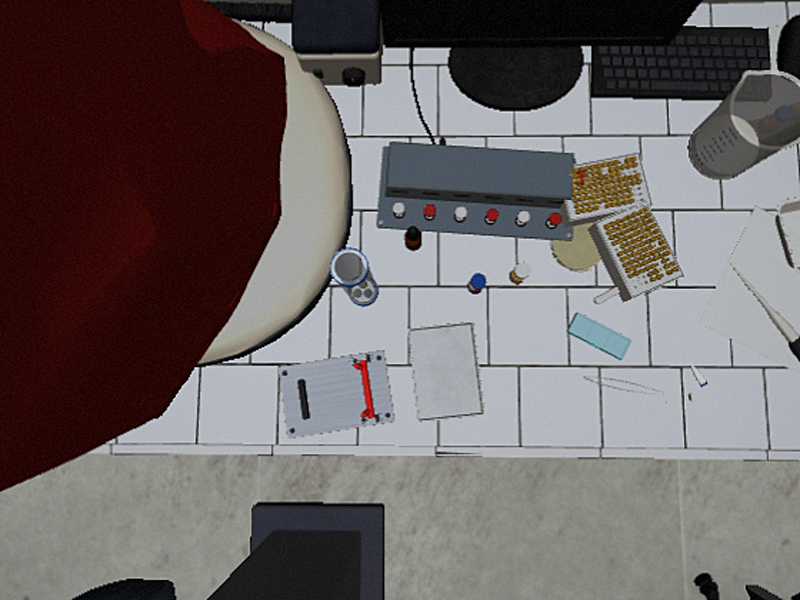

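View pics/s1.png

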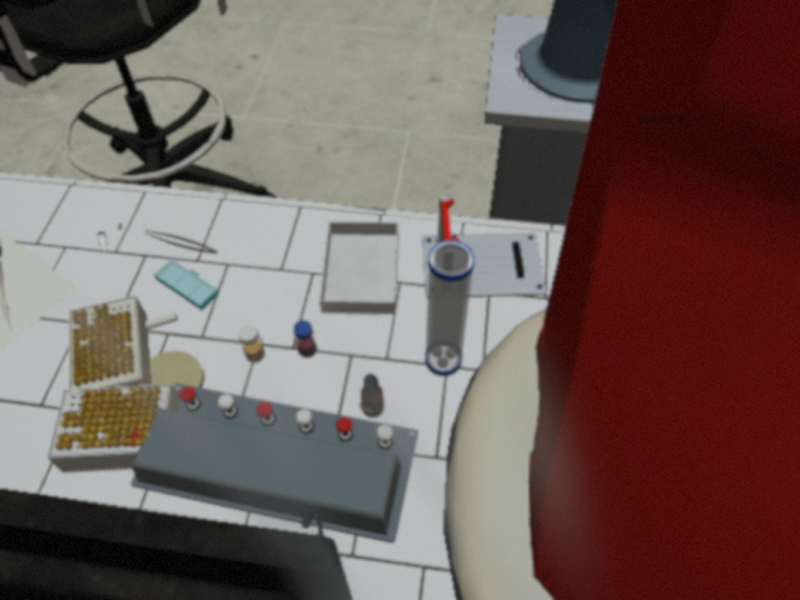

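The top view shows the tube mouth at (350,267) and its foot at (363,291). The cleat is at (304,398), the ledge runs (363,362)-(370,417), and the tray is at about (446,371). The scene view shows the same layout, with a large red and cream object to one side that I need to locate.

```bash
python3 - <<'E'
from h import *
t=lambda u,v,z:np.round(atz('top',u*.7,v*.7,z),3)
print('rest corners',t(279,370,.006),t(385,350,.006),t(394,419,.006),t(290,437,.006))
print('cleat',t(303,379,.017),t(306,419,.017)); print('ledge',t(364,362,.09),t(371,416,.09))
print('tray rim',[t(*p,.03).tolist() for p in((409,330),(473,323),(483,412),(418,420))])
print('tube mouth top',t(350,267,.21),'foot',t(363,291,.004))
s=lambda u,v,z:np.round(atz('scene',u*.7,v*.7,z),3)
print('scene mouth',s(451,260,.21),'foot',s(444,358,.004))
print('vials',t(478,290,0),t(518,278,0),t(413,246,0), 'scene', s(305,350,0),s(253,356,0),s(372,410,0))
# cream rim: plane-by-plane
for z in(.0,.1,.2,.3,.4,.5):print(z,t(352,200,z),t(200,362,z),'sc',s(447,470,z),s(545,315,z))
E
```

```text
rest corners [ 0.518 -0.054  0.006] [ 0.55  -0.217  0.006] [ 0.445 -0.232  0.006] [ 0.417 -0.074  0.006]
cleat [ 0.505 -0.094  0.017] [ 0.445 -0.1    0.017]
ledge [ 0.529 -0.192  0.09 ] [ 0.454 -0.203  0.09 ]
tray rim [[0.579, -0.255, 0.03], [0.59, -0.351, 0.03], [0.458, -0.365, 0.03], [0.446, -0.269, 0.03]]
tube mouth top [ 0.642 -0.183  0.21 ] foot [ 0.642 -0.182  0.004]
scene mouth [ 0.649 -0.18   0.21 ] foot [ 0.645 -0.179  0.004]
vials [ 0.645 -0.362  0.   ] [ 0.664 -0.425  0.   ] [ 0.715 -0.26   0.   ] scene [ 0.655 -0.358  0.   ] [ 0.673 -0.423  0.   ] [ 0.727 -0.258  0.   ]
0.0 [ 0.791 -0.161  0.   ] [0.53  0.071 0.   ] sc [ 0.791 -0.16   0.   ] [ 0.559 -0.051  0.   ]
0.1 [ 0.76  -0.172  0.1  ] [0.527 0.036 0.1  ] sc [ 0.83  -0.161  0.1  ] [ 0.628 -0.067  0.1  ]
0.2 [ 0.73  -0.183  0.2  ] [0.524 0.    0.2  ] sc [ 0.869 -0.162  0.2  ] [ 0.698 -0.082  0.2  ]
0.3 [ 0.7   -0.194  0.3  ] [ 0.522 -0.035  0.3  ] sc [ 0.908 -0.163  0.3  ] [ 0.767 -0.097  0.3  ]
0.4 [ 0.67  -0.205  0.4  ] [ 0.519 -0.07   0.4  ] sc [ 0.947 -0.163  0.4  ] [ 0.837 -0.112  0.4  ]
0.5 [ 0.64  -0.216  0.5  ] [ 0.516 -0.106  0.5  ] sc [ 0.987 -0.164  0.5  ] [ 0.907 -0.127  0.5  ]
```

```bash
python3 - <<'E'
import cv2
a=cv2.imread('pics/t.png')[225:320,180:350];cv2.imwrite('pics/tc.png',cv2.resize(a,(765,428),interpolation=cv2.INTER_CUBIC))
E
```

```text
(no output)
```

View pics/tc.png

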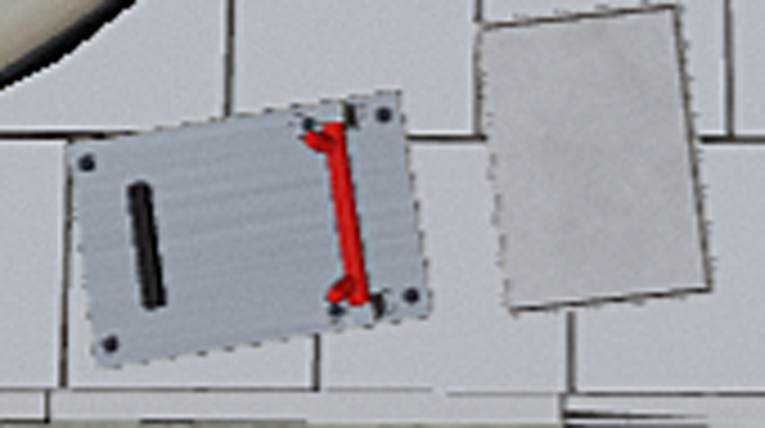

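The close-up shows the plate corners at crop (70,142), (398,91), (430,316) and (103,367), and the ledge running (336,125)-(360,303). The tray's long side lies across the tipping direction, which disagrees with the text. Next I fit the rest pose and work out roughly where the red object is.

```bash
cat >> h.py <<'E'
from scipy.linalg import logm,expm
from scipy.spatial.transform import Rotation as Ro
def plan(P,R,n,P0=None,R0=None):
    s=ctrl.get_state()
    A=np.eye(4);A[:3,:3]=s['tool_rot'] if R0 is None else R0;A[:3,3]=s['position'] if P0 is None else P0
    B=np.eye(4);B[:3,:3]=R;B[:3,3]=P
    T=expm(np.real(logm(np.linalg.inv(A)@B))/n)
    print(n,'x',np.round(T[:3,3]/.04,3).tolist()+np.round(np.degrees(Ro.from_matrix(T[:3,:3]).as_rotvec())/6,3).tolist())
E
python3 - <<'E'
from h import *
from scipy.optimize import least_squares
c=lambda u,v:(180+u/4.5,225+v/4.5)
obs=[(c(70,142),(-49,55,6)),(c(398,91),(116,55,6)),(c(430,316),(116,-55,6)),(c(103,367),(-49,-55,6)),(c(336,123),(88.4,45,90)),(c(361,304),(88.4,-45,90)),(c(139,184),(-13.5,30,17)),(c(153,306),(-13.5,-30,17))]
def W(p,q):
    a=p[2];return np.array([p[0]+(q[0]*np.cos(a)-q[1]*np.sin(a))/1e3,p[1]+(q[0]*np.sin(a)+q[1]*np.cos(a))/1e3,q[2]/1e3])
f=lambda p:np.concatenate([proj('top',W(p,q))-np.array(o) for o,q in obs])
r=least_squares(f,[.475,-.1,-1.42]);print(r.x,np.degrees(r.x[2]),np.round(r.fun.reshape(-1,2),1).tolist())
p=r.x
print('scene pred(800) plate corners+cleat',[np.round(proj('scene',W(p,q))/.7).tolist() for q in((-49,55,6),(-49,-55,6),(-13.5,30,17),(-13.5,-30,17),(88.4,-45,93))])
print('tray rim', [np.round(atz('top',*c(*k),.03),3).tolist() for k in((483,28),(675,6),(710,290),(512,310))])
for z in(0,.1,.2,.3,.4,.6):
  print(z,[np.round(atz('top',u*.7,v*.7,z)[:2],2).tolist() for u,v in((285,60),(280,215),(163,415),(10,488))],[np.round(atz('scene',u*.7,v*.7,z)[:2],2).tolist() for u,v in((530,490),(545,340),(615,20))])
E
python3 - <<'E'
import sys;sys.path.insert(0,'.')
from h import *
snap('wrist','w0.png')
E
```

```text
[ 0.47699488 -0.11032266 -1.40965469] -80.76726406423082 [[-0.6, 0.0], [0.4, -0.2], [0.8, -0.1], [-1.6, 0.4], [-0.8, -2.3], [0.2, 2.5], [0.5, -0.5], [1.1, 0.1]]
scene pred(800) plate corners+cleat [[545.0, 291.0], [534.0, 230.0], [518.0, 272.0], [512.0, 239.0], [442.0, 195.0]]
tray rim [[0.579, -0.257, 0.03], [0.59, -0.349, 0.03], [0.456, -0.364, 0.03], [0.446, -0.271, 0.03]]
0 [[1.03, -0.05], [0.77, -0.05], [0.45, 0.12], [0.34, 0.35]] [[0.8, -0.06], [0.6, -0.05], [-0.15, 0.07]]
0.1 [[0.97, -0.07], [0.74, -0.07], [0.45, 0.08], [0.36, 0.29]] [[0.84, -0.08], [0.66, -0.07], [0.01, 0.04]]
0.2 [[0.92, -0.09], [0.71, -0.09], [0.46, 0.04], [0.37, 0.22]] [[0.88, -0.09], [0.73, -0.08], [0.17, 0.01]]
0.3 [[0.86, -0.12], [0.68, -0.12], [0.47, 0.0], [0.39, 0.16]] [[0.91, -0.1], [0.79, -0.1], [0.34, -0.02]]
0.4 [[0.81, -0.14], [0.66, -0.14], [0.47, -0.04], [0.41, 0.09]] [[0.95, -0.12], [0.86, -0.11], [0.5, -0.05]]
0.6 [[0.7, -0.18], [0.6, -0.18], [0.48, -0.12], [0.44, -0.04]] [[1.03, -0.14], [0.98, -0.14], [0.82, -0.12]]
```

View pics/w0.png

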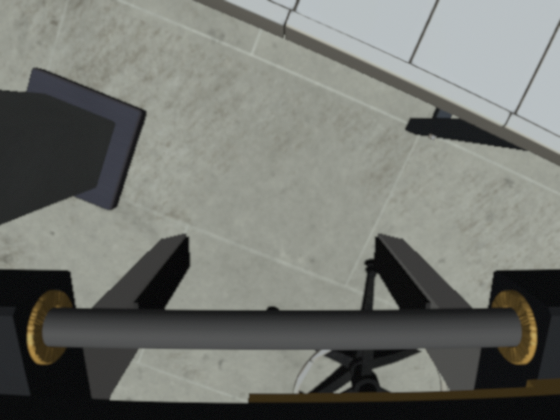

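The rest fits well: origin (0.477, -0.110), x axis at -80.8°. The wrist view shows only the floor and the bench edge. The red object stays at y > about -0.09 beside the tube and y > about -0.04 beside the rest, so I'll keep the wrist on the -y/-x side. First I raise and move inward, then turn.

```bash
cat >> h.py <<'E'
O=np.array([.477,-.1103,0]);A0=np.radians(-80.77)
RX=np.array([np.cos(A0),np.sin(A0),0]);RY=np.array([-np.sin(A0),np.cos(A0),0])
def rest(x,y,z): return O+(x*RX+y*RY)/1e3+np.array([0,0,z/1e3])
def rot(h,a):
    h,a=np.radians([h,a]);z=np.array([np.cos(h)*np.sin(a),np.sin(h)*np.sin(a),-np.cos(a)]);x=np.array([-np.sin(h),np.cos(h),0]);return np.c_[x,np.cross(z,x),z]
def tcp(g,R): return np.array(g)+.0188*R[:,2]
TUBE=np.array([.644,-.181,0])
E
python3 - <<'E'
from h import *
s=ctrl.get_state();R0=s['tool_rot'];P=np.array([.45,-.35,.36])
plan(P,R0,13)
R1=rot(0,25);Rm=rot(-75,12)
plan(P,R1,27,P,R0)
g=TUBE+[0,0,.155]
H=tcp(g,R1)-.12*R1[:,2]
plan(H,R1,10,P,R1)
E
```

```text
13 x [-0.297, -0.542, -0.298, 0.0, 0.0, -0.0]
27 x [0.0, 0.0, 0.0, -0.043, 0.211, -0.952]
10 x [0.422, 0.223, 0.416, -0.0, 0.0, 0.0]
```

```bash
python3 -m inch '[[0,-0.297,-0.542,-0.298,0,0,0],[0,-0.297,-0.542,-0.298,0,0,0],[0,-0.297,-0.542,-0.298,0,0,0],[0,-0.297,-0.542,-0.298,0,0,0],[0,-0.297,-0.542,-0.298,0,0,0],[0,-0.297,-0.542,-0.298,0,0,0],[0,-0.297,-0.542,-0.298,0,0,0],[0,-0.297,-0.542,-0.298,0,0,0],[0,-0.297,-0.542,-0.298,0,0,0],[0,-0.297,-0.542,-0.298,0,0,0],[0,-0.297,-0.542,-0.298,0,0,0],[0,-0.297,-0.542,-0.298,0,0,0],[0,-0.297,-0.542,-0.298,0,0,0]]' 40
python3 -m inch '[[0,0,0,0,-0.043,0.211,-0.952],[0,0,0,0,-0.043,0.211,-0.952],[0,0,0,0,-0.043,0.211,-0.952],[0,0,0,0,-0.043,0.211,-0.952],[0,0,0,0,-0.043,0.211,-0.952],[0,0,0,0,-0.043,0.211,-0.952],[0,0,0,0,-0.043,0.211,-0.952],[0,0,0,0,-0.043,0.211,-0.952],[0,0,0,0,-0.043,0.211,-0.952],[0,0,0,0,-0.043,0.211,-0.952],[0,0,0,0,-0.043,0.211,-0.952],[0,0,0,0,-0.043,0.211,-0.952],[0,0,0,0,-0.043,0.211,-0.952],[0,0,0,0,-0.043,0.211,-0.952]]'
python3 -m inch '[[0,0,0,0,-0.043,0.211,-0.952],[0,0,0,0,-0.043,0.211,-0.952],[0,0,0,0,-0.043,0.211,-0.952],[0,0,0,0,-0.043,0.211,-0.952],[0,0,0,0,-0.043,0.211,-0.952],[0,0,0,0,-0.043,0.211,-0.952],[0,0,0,0,-0.043,0.211,-0.952],[0,0,0,0,-0.043,0.211,-0.952],[0,0,0,0,-0.043,0.211,-0.952],[0,0,0,0,-0.043,0.211,-0.952],[0,0,0,0,-0.043,0.211,-0.952],[0,0,0,0,-0.043,0.211,-0.952],[0,0,0,0,-0.043,0.211,-0.952],[0,0,0,0,0,0,0]]'
python3 - <<'E'
from h import *
R1=rot(0,25);g=TUBE+[0,0,.155];H=tcp(g,R1)-.12*R1[:,2]
s=ctrl.get_state();print(s['position'],s['joint_pos'],s['tool_rot'][:,0])
plan(H,R1,10)
snap('wrist','w1.png')
E
```

```text
time_s: 1.45
position: [0.4505, -0.349, 0.3606]
tool_rot: [[0.383, -0.924, -0.0], [-0.924, -0.383, 0.0], [-0.001, 0.0, -1.0]]
wrist_force: [-0.0, -0.6, -0.2]
finger_gap: 1.002
time_s: 2.85
position: [0.4499, -0.3497, 0.36]
tool_rot: [[0.953, 0.205, 0.224], [0.247, -0.952, -0.179], [0.177, 0.226, -0.958]]
wrist_force: [0.0, -0.2, -0.3]
finger_gap: 1.001
time_s: 4.25
position: [0.4497, -0.3502, 0.3598]
tool_rot: [[-0.0, 0.906, 0.422], [1.0, 0.001, -0.001], [-0.001, 0.422, -0.906]]
wrist_force: [0.5, -0.1, 1.2]
finger_gap: 1.0
[ 0.4497486  -0.35022778  0.35982018] [-1.04822745 -0.24049281  1.81368697  0.38338133  1.35516764 -2.66187789] [-9.83615837e-05  9.99999129e-01 -1.31602468e-03]
10 x [0.423, 0.224, 0.416, -0.0, 0.001, 0.001]
```

View pics/w1.png

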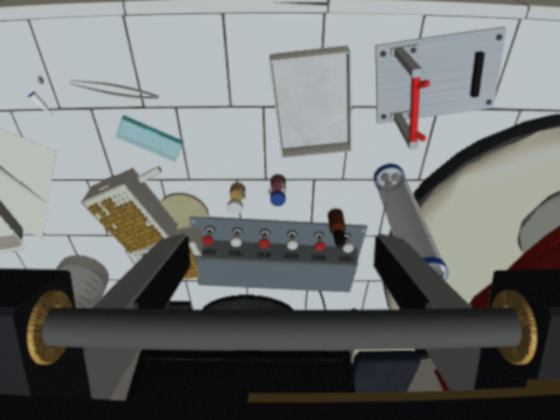

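The wrist view shows the tray, the rest, the tube (foot at (390,178), mouth at (436,268)) and the cream disc just to the right of the tube. Next, the hover pose above the tube.

```bash
python3 -m inch '[[0,0.423,0.224,0.416,0,0,0],[0,0.423,0.224,0.416,0,0,0],[0,0.423,0.224,0.416,0,0,0],[0,0.423,0.224,0.416,0,0,0],[0,0.423,0.224,0.416,0,0,0],[0,0.423,0.224,0.416,0,0,0],[0,0.423,0.224,0.416,0,0,0],[0,0.423,0.224,0.416,0,0,0],[0,0.423,0.224,0.416,0,0,0],[0,0.423,0.224,0.416,0,0,0],[0,0,0,0,0,0,0]]'
python3 - <<'E'
from h import *
R1=rot(0,25);g=TUBE+[0,0,.155]
plan(tcp(g,R1),R1,6);print(ctrl.get_state()['joint_pos'])
b=cv2.resize(eyes.get_image('scene')[:,:,::-1],None,fx=.71,fy=.71);w=cv2.resize(eyes.get_image('wrist')[:,:,::-1],None,fx=.71,fy=.71)
cv2.imwrite('pics/h.png',np.hstack([b,w]))
for z in(0,.21):print(proj('wrist',TUBE+[0,0,z])*.71+[398,0], proj('scene',TUBE+[0,0,z])*.71)
E
```

```text
time_s: 5.4
position: [0.6015, -0.1782, 0.2449]
tool_rot: [[-0.003, 0.907, 0.42], [1.0, 0.002, 0.002], [0.0, 0.42, -0.907]]
wrist_force: [-0.3, -0.3, -0.2]
finger_gap: 1.003
6 x [-0.012, 0.003, 0.493, -0.004, -0.002, 0.004]
[-0.57383012 -0.0857515   1.88400901  0.27769824  0.99125032 -2.25857992]
[598.35370742  83.92159715] [219.71750655 178.29145941]
[597.91785033 183.44321186] [223.87045359 127.23470717]
```

View pics/h.png

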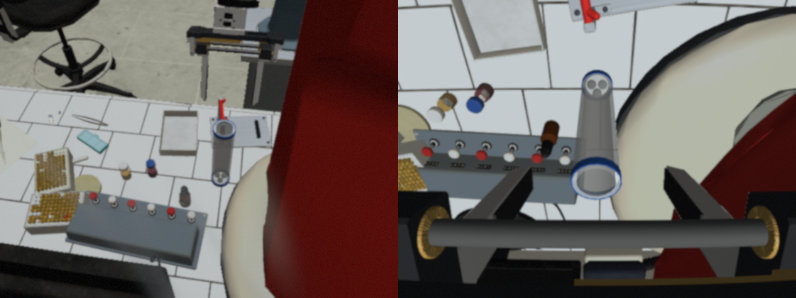

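The wrist view puts the tube mouth at (597,180) and the foot at (597,84), matching my prediction. The scene view shows the gripper clear of the red object. Now I descend along the tool axis and grip.

```bash
python3 -m inch '[[0,-0.012,0,0.493,0,0,0],[0,-0.012,0,0.493,0,0,0],[0,-0.012,0,0.493,0,0,0]]'
python3 -m inch '[[0,-0.012,0,0.493,0,0,0],[0,-0.012,0,0.493,0,0,0],[0,-0.012,0,0.493,0,0,0],[0,0,0,0,0,0,0]]'
python3 -m inch '[[1,0,0,0,0,0,0],[1,0,0,0,0,0,0],[1,0,0,0,0,0,0],[1,0,0,0,0,0,0],[1,0,0,0,0,0,0],[1,0,0,0,0,0,0],[1,0,0,0,0,0,0],[1,0,0,0,0,0,0]]' 40
```

```text
time_s: 5.8
position: [0.6268, -0.1838, 0.1944]
tool_rot: [[0.001, 0.905, 0.425], [1.0, 0.0, -0.004], [-0.003, 0.425, -0.905]]
wrist_force: [-0.1, -0.4, -0.1]
finger_gap: 1.0
time_s: 6.2
position: [0.6504, -0.1844, 0.1378]
tool_rot: [[0.001, 0.908, 0.42], [1.0, -0.0, -0.001], [-0.0, 0.42, -0.908]]
wrist_force: [-0.4, 0.2, -0.4]
finger_gap: 1.001
time_s: 7.0
position: [0.6516, -0.1839, 0.14]
tool_rot: [[-0.001, 0.906, 0.423], [1.0, 0.002, -0.002], [-0.002, 0.423, -0.906]]
wrist_force: [-0.2, -0.2, 0.9]
finger_gap: 0.48
```

The gripper holds the tube (gap 45 mm). Now I lift, carry it to open space, and turn and lean it in the air.

```bash
cat >> h.py <<'E'
h0=-80.77
def leanpose(L,lean,alpha,fx=-16.3,fz=22.3,dy=0): # grasp at L mm along tube with foot centre (fx,fz), axis elevation 'lean'
    e=np.radians(lean);R=rot(h0,alpha);return tcp(rest(fx+L*np.cos(e),dy,fz+L*np.sin(e)),R),R
E
python3 - <<'E'
from h import *
R1=rot(0,25);P=tcp(TUBE+[0,0,.157],R1)
P1=P+[0,0,.12];plan(P1,R1,6,P,R1)
G=np.array([.53,-.28,.31]);plan(tcp(G,R1),R1,7,P1,R1)
R2=rot(h0,-20);plan(tcp(G,R2),R2,20,tcp(G,R1),R1)
T,_=leanpose(157,45,-20)
u=(RX+[0,0,1])/2**.5;n=(-RX+[0,0,1])/2**.5
Q=T+.003*u+.06*n;plan(Q,R2,6,tcp(G,R2),R2)
E
```

```text
6 x [0.0, 0.211, -0.453, -0.0, 0.0, 0.0]
7 x [-0.354, -0.319, -0.279, -0.0, 0.0, 0.0]
20 x [-0.001, -0.015, -0.0, 0.31, -0.03, 0.687]
6 x [-0.105, -0.288, 0.691, 0.0, 0.0, 0.0]
```

```bash
python3 -m inch '[[1,0,0.211,-0.453,0,0,0],[1,0,0.211,-0.453,0,0,0],[1,0,0.211,-0.453,0,0,0],[1,0,0.211,-0.453,0,0,0],[1,0,0.211,-0.453,0,0,0],[1,0,0.211,-0.453,0,0,0],[1,-0.354,-0.319,-0.279,0,0,0],[1,-0.354,-0.319,-0.279,0,0,0],[1,-0.354,-0.319,-0.279,0,0,0],[1,-0.354,-0.319,-0.279,0,0,0],[1,-0.354,-0.319,-0.279,0,0,0],[1,-0.354,-0.319,-0.279,0,0,0],[1,-0.354,-0.319,-0.279,0,0,0],[1,0,0,0,0,0,0]]'
python3 -m inch '[[1,0,-0.015,0,0.31,-0.03,0.687],[1,0,-0.015,0,0.31,-0.03,0.687],[1,0,-0.015,0,0.31,-0.03,0.687],[1,0,-0.015,0,0.31,-0.03,0.687],[1,0,-0.015,0,0.31,-0.03,0.687],[1,0,-0.015,0,0.31,-0.03,0.687],[1,0,-0.015,0,0.31,-0.03,0.687],[1,0,-0.015,0,0.31,-0.03,0.687],[1,0,-0.015,0,0.31,-0.03,0.687],[1,0,-0.015,0,0.31,-0.03,0.687],[1,0,-0.015,0,0.31,-0.03,0.687],[1,0,-0.015,0,0.31,-0.03,0.687],[1,0,-0.015,0,0.31,-0.03,0.687],[1,0,-0.015,0,0.31,-0.03,0.687],[1,0,-0.015,0,0.31,-0.03,0.687],[1,0,-0.015,0,0.31,-0.03,0.687],[1,0,-0.015,0,0.31,-0.03,0.687],[1,0,-0.015,0,0.31,-0.03,0.687],[1,0,-0.015,0,0.31,-0.03,0.687],[1,0,-0.015,0,0.31,-0.03,0.687]]'
python3 -m inch '[[1,0,0,0,0,0,0]]'
python3 - <<'E'
from h import *
print(ctrl.get_state()['joint_pos'])
R2=rot(h0,-20);T,_=leanpose(157,45,-20)
u=(RX+[0,0,1])/2**.5;n=(-RX+[0,0,1])/2**.5
plan(T+.003*u+.06*n,R2,6)
E
```

```text
time_s: 8.4
position: [0.5364, -0.2844, 0.2934]
tool_rot: [[0.002, 0.906, 0.423], [1.0, -0.0, -0.004], [-0.003, 0.423, -0.906]]
wrist_force: [0.4, -0.3, -1.8]
finger_gap: 0.48
time_s: 10.4
position: [0.5298, -0.2753, 0.2916]
tool_rot: [[0.987, 0.15, -0.057], [0.16, -0.928, 0.337], [-0.002, -0.342, -0.94]]
wrist_force: [0.9, 0.2, -0.8]
finger_gap: 0.483
time_s: 10.5
position: [0.5296, -0.2759, 0.291]
tool_rot: [[0.987, 0.152, -0.057], [0.163, -0.928, 0.336], [-0.002, -0.341, -0.94]]
wrist_force: [-0.9, 0.1, -2.3]
finger_gap: 0.483
[-0.76777662  0.21991951  1.4621623   0.20698304  1.74012255 -0.92473625]
6 x [-0.104, -0.299, 0.689, 0.001, 0.003, 0.002]
```

```bash
python3 -m inch '[[1,-0.104,-0.297,0.689,0,0,0],[1,-0.104,-0.297,0.689,0,0,0],[1,-0.104,-0.297,0.689,0,0,0],[1,-0.104,-0.297,0.689,0,0,0],[1,-0.104,-0.297,0.689,0,0,0],[1,-0.104,-0.297,0.689,0,0,0],[1,0,0,0,0,0,0],[1,0,0,0,0,0,0]]'
python3 - <<'E'
from h import *
R2=rot(h0,-20);T,_=leanpose(157,45,-20)
u=(RX+[0,0,1])/2**.5;n=(-RX+[0,0,1])/2**.5
plan(T+.003*u+.008*n,R2,5)
a=eyes.get_image('top')[:,:,::-1][190:330,180:380];b=eyes.get_image('scene')[:,:,::-1][110:250,230:430]
cv2.imwrite('pics/l.png',np.vstack([cv2.resize(a,(420,294)),cv2.resize(b,(420,294))]))
E
```

```text
time_s: 11.3
position: [0.4848, -0.1585, 0.1615]
tool_rot: [[0.986, 0.154, -0.055], [0.164, -0.928, 0.335], [0.0, -0.339, -0.941]]
wrist_force: [0.5, -0.7, -1.3]
finger_gap: 0.483
5 x [-0.0, 0.234, 0.118, 0.005, 0.002, 0.007]
```

View pics/l.png

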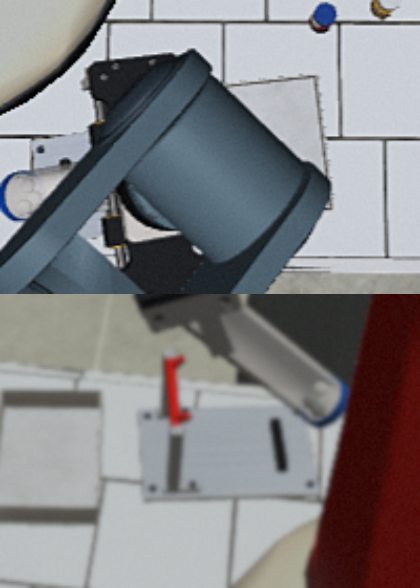

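The top view shows the foot sticking out left of the gripper. The scene crop has the tube leaning above the plate with its foot at about (320,400). I check this against the prediction.

```bash
python3 - <<'E'
from h import *
s=ctrl.get_state();R=s['tool_rot'];g=s['position']-.0188*R[:,2]
R1=rot(0,25);ax=R@(R1.T@[0,0,1]);foot=g-.157*ax
d=foot-O;print('foot rest',d@RX*1e3,d@RY*1e3,foot[2]*1e3,'axis',ax@RX,ax@RY,ax[2])
print('scene crop',(proj('scene',foot)-[230,110])*2.1,'top',(proj('top',foot)-[180,190])*2.1)
E
```

```text
foot rest -53.869905418544924 0.6635332219205765 68.90288708823752 axis 0.7037962145182344 0.00015918493665273938 0.7104019025100929
scene crop [325.69692071 107.60418674] top [ 19.05970676 194.69854663]
```

The prediction is (326,402), which matches. Lowering now.

```bash
python3 -m inch '[[1,0,0.234,0.118,0,0,0],[1,0,0.234,0.118,0,0,0],[1,0,0.234,0.118,0,0,0],[1,0,0.234,0.118,0,0,0],[1,0,0.234,0.118,0,0,0],[1,0,0,0,0,0,0]]'
python3 -m inch '[[1,0,0.045,0.022,0,0,0],[1,0,0.045,0.022,0,0,0],[1,0,0,0,0,0,0]]'
python3 -m inch '[[1,0,0.045,0.022,0,0,0],[1,0,0,0,0,0,0]]'
python3 - <<'E'
from h import *
s=ctrl.get_state();R=s['tool_rot'];g=s['position']-.0188*R[:,2]
T,R2=leanpose(157,45,-20);print(s['wrist_force'])
d=s['position']-T;u=(RX+[0,0,1])/2**.5;n=(-RX+[0,0,1])/2**.5
print('u,n,y mm',d@u*1e3,d@n*1e3,d@RY*1e3)
E
```

```text
time_s: 12.0
position: [0.4897, -0.1945, 0.1215]
tool_rot: [[0.987, 0.151, -0.057], [0.161, -0.928, 0.337], [-0.002, -0.342, -0.94]]
wrist_force: [-0.9, 0.2, -1.4]
finger_gap: 0.481
time_s: 12.3
position: [0.4908, -0.1967, 0.1202]
tool_rot: [[0.987, 0.153, -0.056], [0.163, -0.928, 0.336], [-0.0, -0.34, -0.94]]
wrist_force: [0.1, -0.9, -1.1]
finger_gap: 0.48
time_s: 12.5
position: [0.491, -0.1981, 0.1188]
tool_rot: [[0.987, 0.153, -0.056], [0.162, -0.928, 0.336], [-0.0, -0.34, -0.94]]
wrist_force: [-0.2, 0.1, -1.9]
finger_gap: 0.479
[-0.1672859   0.05332774 -1.86790397]
u,n,y mm 2.610102296000214 1.7748620249197087 -0.26232685819973284
```

```bash
python3 -m inch '[[1,0,0.034,0.017,0,0,0],[1,0,0,0,0,0,0],[1,0,0,0,0,0,0]]'
python3 -m inch '[[1,0,-0.0212,0.0454,0,0,0],[1,0,0,0,0,0,0],[1,0,0,0,0,0,0]]'
python3 -m inch '[[1,0,0.022,0.011,0,0,0],[1,0,0,0,0,0,0],[1,0,0,0,0,0,0]]'
```

```text
time_s: 12.8
position: [0.4912, -0.1987, 0.1181]
tool_rot: [[0.987, 0.153, -0.056], [0.163, -0.927, 0.337], [-0.0, -0.341, -0.94]]
wrist_force: [-0.5, 2.8, 3.7]
finger_gap: 0.481
time_s: 13.1
position: [0.4913, -0.1973, 0.1166]
tool_rot: [[0.987, 0.153, -0.055], [0.162, -0.928, 0.337], [0.001, -0.341, -0.94]]
wrist_force: [0.9, 4.5, 4.4]
finger_gap: 0.483
time_s: 13.4
position: [0.4916, -0.1976, 0.1163]
tool_rot: [[0.987, 0.153, -0.055], [0.162, -0.927, 0.338], [0.001, -0.342, -0.94]]
wrist_force: [0.5, 4.8, 7.6]
finger_gap: 0.481
```

```bash
python3 -m inch '[[1,0,-0.0318,0.0681,0,0,0],[1,0,0,0,0,0,0],[1,0,0,0,0,0,0]]'
```

```text
time_s: 13.7
position: [0.4918, -0.1966, 0.1152]
tool_rot: [[0.987, 0.153, -0.053], [0.162, -0.928, 0.336], [0.002, -0.34, -0.941]]
wrist_force: [0.4, 3.2, 10.0]
finger_gap: 0.482
```

Contact on both the ledge and the foot stop. Releasing.

```bash
python3 -m inch '[[0.3,0,0,0,0,0,0],[0.3,0,0,0,0,0,0],[0.3,0,0,0,0,0,0],[0,0,0,0,0,0,0],[0,0,0,0,0,0,0],[0,0,0,0,0,0,0],[0,0,0,-0.4,0,0,0],[0,0,0,-0.8,0,0,0],[0,0,0,-0.8,0,0,0],[0,0,0,-0.8,0,0,0],[0,0,0,0,0,0,0]]'
python3 - <<'E'
from h import *
a=eyes.get_image('wrist')[:,:,::-1];b=eyes.get_image('scene')[:,:,::-1][110:250,230:430]
cv2.imwrite('pics/l2.png',np.hstack([cv2.resize(a,(400,300)),cv2.resize(b,(400,280),interpolation=cv2.INTER_CUBIC)[:300] if 0 else cv2.resize(b,(400,300),interpolation=cv2.INTER_CUBIC)]))
f,m=rest(-16.3,0,22.3),rest(-16.3+148.5,0,22.3+148.5)
for p in(f,m):print('wrist',proj('wrist',p)*[400/560,300/420],'scene',(proj('scene',p)-[230,110])*[2,300/140]+[400,0])
# next: alpha change to 10 at grasp L=65
s=ctrl.get_state();T2,R3=leanpose(65,45,10)
H=T2-.13*R3[:,2]
print(H);plan(H,R3,12)
E
```

```text
time_s: 14.8
position: [0.4992, -0.2371, 0.2245]
tool_rot: [[0.987, 0.154, -0.048], [0.161, -0.93, 0.329], [0.006, -0.332, -0.943]]
wrist_force: [0.3, -0.6, 0.3]
finger_gap: 1.0
wrist [201.46297408  82.36597738] scene [664.50294366 143.167927  ]
wrist [201.60610403 185.5434044 ] scene [515.49873849  31.36570556]
[ 0.47866048 -0.12051823  0.17777256]
12 x [0.0, -0.232, 0.113, -0.414, -0.0, 0.001]
```

View pics/l2.png

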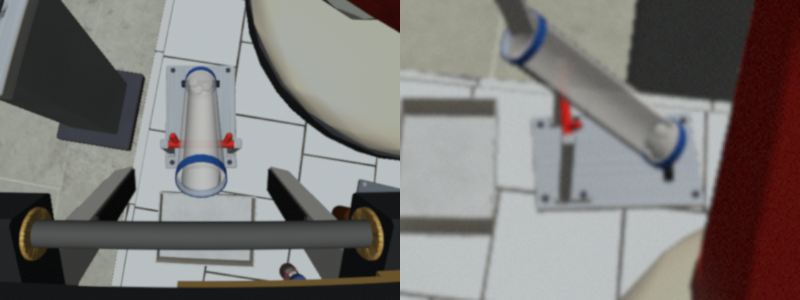

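The tube lies between the horns with its foot at the cleat, mouth toward the tray, and the gripper is clear. Next I move to the second grip at 90 mm from the foot, tool near vertical.

At level the mouth will be about 90 mm past the ledge, and the tray spans about 66-162 mm. So I'll draw the tube back about 15 mm and tip it slowly.

```bash
python3 - <<'E'
from h import *
T2,R3=leanpose(90,45,3)
H=T2-.10*R3[:,2];plan(H,R3,12);plan(T2,R3,6,H,R3);print(H,T2)
E
```

```text
12 x [0.0, -0.153, 0.137, -0.317, -0.0, 0.001]
6 x [0.0, 0.0, 0.417, -0.0, 0.0, 0.0]
[ 0.48391154 -0.15283202  0.16702833] [ 0.484751   -0.15799785  0.06716538]
```

```bash
python3 -m inch '[[0,0,-0.153,0.137,-0.317,0,0.001],[0,0,-0.153,0.137,-0.317,0,0.001],[0,0,-0.153,0.137,-0.317,0,0.001],[0,0,-0.153,0.137,-0.317,0,0.001],[0,0,-0.153,0.137,-0.317,0,0.001],[0,0,-0.153,0.137,-0.317,0,0.001],[0,0,-0.153,0.137,-0.317,0,0.001],[0,0,-0.153,0.137,-0.317,0,0.001],[0,0,-0.153,0.137,-0.317,0,0.001],[0,0,-0.153,0.137,-0.317,0,0.001],[0,0,-0.153,0.137,-0.317,0,0.001],[0,0,-0.153,0.137,-0.317,0,0.001],[0,0,0,0,0,0,0]]'
python3 - <<'E'
from h import *
T2,R3=leanpose(90,45,3);plan(T2,R3,6)
E
```

```text
time_s: 16.2
position: [0.4816, -0.15, 0.1634]
tool_rot: [[0.987, 0.163, 0.003], [0.163, -0.985, -0.048], [-0.005, 0.048, -0.999]]
wrist_force: [-0.1, -0.8, 0.1]
finger_gap: 1.001
6 x [0.009, 0.015, 0.402, -0.007, 0.007, 0.005]
```

```bash
python3 -m inch '[[0,0.009,0.015,0.402,0,0.007,0.005],[0,0.009,0.015,0.402,0,0.007,0.005],[0,0.009,0.015,0.402,0,0.007,0.005],[0,0.009,0.015,0.402,0,0.007,0.005]]'
python3 -m inch '[[0,0.009,0.015,0.402,0,0.007,0.005],[0,0.009,0.015,0.402,0,0.007,0.005],[0,0,0,0,0,0,0],[0.7,0,0,0,0,0,0],[0.7,0,0,0,0,0,0],[0.7,0,0,0,0,0,0],[0.7,0,0,0,0,0,0],[0.7,0,0,0,0,0,0],[0.7,0,0,0,0,0,0]]' 50
python3 - <<'E'
from h import *
s=ctrl.get_state();T2,R3=leanpose(90,45,3);d=s['position']-T2;print(d@RX*1e3,d@RY*1e3,d[2]*1e3,s['wrist_force'])
B=np.array([88.4,87.4])
def tp(e,sf,c=1.,L=90):
    r=np.radians(e);u=np.array([np.cos(r),np.sin(r)]);n=np.array([-u[1],u[0]])
    f=B+(28+c)*n-sf*u;return leanpose(L,e,3-45+e,f[0],f[1])
seq=[(45,120,0,1),(45,120,1.5,1),(22,128,1.5,7),(0,135,1.5,7),(-14,137,1.5,28)]
for a,b in zip(seq,seq[1:]):
    P0,Ra=tp(*a[:3]);P1,Rb=tp(*b[:3]);plan(P1,Rb,b[3],P0,Ra)
E
```

```text
time_s: 16.6
position: [0.4853, -0.1577, 0.1007]
tool_rot: [[0.987, 0.159, 0.009], [0.159, -0.986, -0.049], [0.001, 0.05, -0.999]]
wrist_force: [-0.5, -0.3, 0.6]
finger_gap: 0.997
time_s: 17.5
position: [0.4872, -0.1604, 0.0702]
tool_rot: [[0.987, 0.158, 0.012], [0.158, -0.986, -0.05], [0.004, 0.051, -0.999]]
wrist_force: [-0.4, 0.3, 0.2]
finger_gap: 0.523
2.7426187442243344 2.04574463833956 3.0682605723755807 [-0.41462813  0.29016049  0.17429067]
1 x [-0.0, -0.025, -0.028, -0.0, 0.0, 0.0]
7 x [-0.0, -0.048, -0.047, 0.548, 0.0, 0.0]
7 x [0.0, -0.051, -0.054, 0.524, -0.0, -0.0]
28 x [-0.0, -0.007, -0.011, 0.083, -0.0, 0.0]
```

```bash
python3 -m inch '[[1,0,0,0,0,0,0],[1,0,0,0,0,0,0],[1,0,0,0,0,0,0]]' 50
python3 -m inch '[[1,-0.03,-0.025,-0.028,0,0,0],[1,0,-0.048,-0.047,0.548,0,0],[1,0,-0.048,-0.047,0.548,0,0],[1,0,-0.048,-0.047,0.548,0,0],[1,0,-0.048,-0.047,0.548,0,0],[1,0,-0.048,-0.047,0.548,0,0],[1,0,-0.048,-0.047,0.548,0,0],[1,0,-0.048,-0.047,0.548,0,0],[1,0,0,0,0,0,0]]'
```

```text
time_s: 17.8
position: [0.4872, -0.1604, 0.0701]
tool_rot: [[0.987, 0.158, 0.012], [0.158, -0.986, -0.05], [0.004, 0.051, -0.999]]
wrist_force: [-0.0, -0.3, 0.4]
finger_gap: 0.474
time_s: 18.7
position: [0.4837, -0.1489, 0.0852]
tool_rot: [[0.988, 0.149, -0.051], [0.157, -0.927, 0.34], [0.003, -0.344, -0.939]]
wrist_force: [0.2, -0.3, -1.2]
finger_gap: 0.477
```

```bash
python3 -m inch '[[1,0,-0.051,-0.054,0.524,0,0],[1,0,-0.051,-0.054,0.524,0,0],[1,0,-0.051,-0.054,0.524,0,0],[1,0,-0.051,-0.054,0.524,0,0],[1,0,-0.051,-0.054,0.524,0,0],[1,0,-0.051,-0.054,0.524,0,0],[1,0,-0.051,-0.054,0.524,0,0],[1,0,0,0,0,0,0]]'
python3 - <<'E'
from h import *
s=ctrl.get_state();R=s['tool_rot'];g=s['position']-.0188*R[:,2];print(s['wrist_force'],s['joint_pos'])
ax=R@(rot(h0,3).T@((RX+[0,0,1])/2**.5));foot=g-.094*ax;m=g+.116*ax
for p in(foot,m):d=p-O;print(d@RX*1e3,d@RY*1e3,d[2]*1e3)
b=eyes.get_image('scene')[:,:,::-1][80:250,200:430];cv2.imwrite('pics/l3.png',cv2.resize(b,(690,510),interpolation=cv2.INTER_CUBIC))
for p in(foot,m):print((proj('scene',p)-[200,80])*3)
E
```

```text
time_s: 19.5
position: [0.4827, -0.1434, 0.1048]
tool_rot: [[0.987, 0.119, -0.104], [0.158, -0.733, 0.662], [0.003, -0.67, -0.742]]
wrist_force: [0.1, 0.3, -1.2]
finger_gap: 0.471
[ 0.07641316  0.33044406 -1.23060491] [-0.75721967  0.35905514  1.76199695  0.42314315  1.63455967 -1.02496676]
-47.83706050105824 0.49563470370416485 118.87045306714882
162.16198115122535 -0.08305673390620465 118.61041202710761
[559.11644824 189.74246317]
[213.42503995 196.69734753]
```

View pics/l3.png

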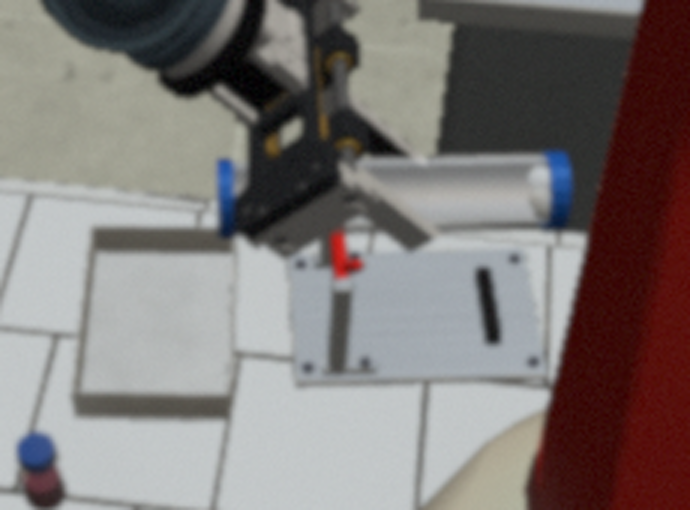

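The tube is level with the balls still at the foot. The mouth is at (225,197) as predicted, just past the tray's near wall. Now the slow tip.

```bash
python3 -m inch '[[1,0,-0.007,-0.011,0.083,0,0],[1,0,-0.007,-0.011,0.083,0,0],[1,0,-0.007,-0.011,0.083,0,0],[1,0,-0.007,-0.011,0.083,0,0],[1,0,-0.007,-0.011,0.083,0,0],[1,0,-0.007,-0.011,0.083,0,0],[1,0,-0.007,-0.011,0.083,0,0],[1,0,-0.007,-0.011,0.083,0,0],[1,0,-0.007,-0.011,0.083,0,0],[1,0,-0.007,-0.011,0.083,0,0],[1,0,-0.007,-0.011,0.083,0,0],[1,0,-0.007,-0.011,0.083,0,0],[1,0,-0.007,-0.011,0.083,0,0],[1,0,-0.007,-0.011,0.083,0,0],[1,0,-0.007,-0.011,0.083,0,0],[1,0,-0.007,-0.011,0.083,0,0],[1,0,-0.007,-0.011,0.083,0,0],[1,0,-0.007,-0.011,0.083,0,0],[1,0,-0.007,-0.011,0.083,0,0],[1,0,-0.007,-0.011,0.083,0,0]]'
python3 -m inch '[[1,0,-0.007,-0.011,0.083,0,0],[1,0,-0.007,-0.011,0.083,0,0],[1,0,-0.007,-0.011,0.083,0,0],[1,0,-0.007,-0.011,0.083,0,0],[1,0,-0.007,-0.011,0.083,0,0],[1,0,-0.007,-0.011,0.083,0,0],[1,0,-0.007,-0.011,0.083,0,0],[1,0,-0.007,-0.011,0.083,0,0],[1,0,0,0,0,0,0],[1,0,0,0,0,0,0],[1,0,0,0,0,0,0],[1,0,0,0,0,0,0],[1,0,0,0,0,0,0],[1,0,0,0,0,0,0],[1,0,0,0,0,0,0],[1,0,0,0,0,0,0]]'
python3 - <<'E'
from h import *
b=eyes.get_image('scene')[:,:,::-1][80:250,200:430];cv2.imwrite('pics/l4.png',cv2.resize(b,(690,510),interpolation=cv2.INTER_CUBIC))
E
```

```text
time_s: 21.55
position: [0.4833, -0.1457, 0.1158]
tool_rot: [[0.987, 0.1, -0.123], [0.158, -0.606, 0.78], [0.004, -0.789, -0.614]]
wrist_force: [0.1, 0.9, -1.3]
finger_gap: 0.475
time_s: 23.15
position: [0.4836, -0.1472, 0.1197]
tool_rot: [[0.987, 0.092, -0.129], [0.158, -0.551, 0.819], [0.004, -0.829, -0.559]]
wrist_force: [-0.0, -1.0, -1.8]
finger_gap: 0.477
```

View pics/l4.png

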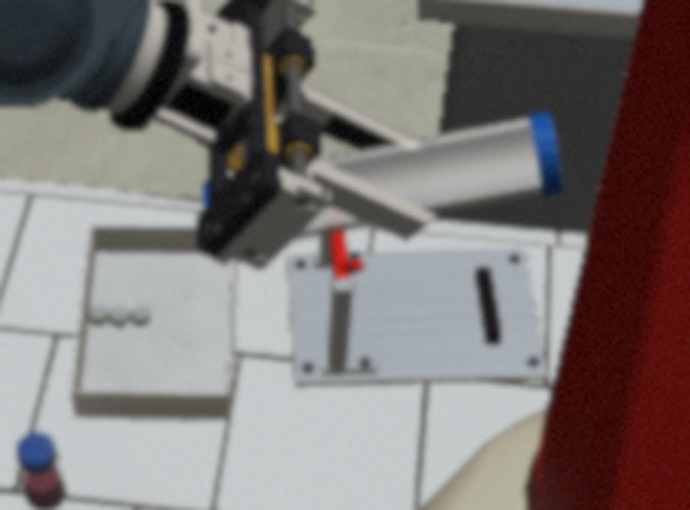

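All three balls lie in the tray, at about (100-140,316), and the tube is empty. Now I lower it back.

```bash
python3 - <<'E'
from h import *
B=np.array([88.4,87.4])
def tp(e,sf,c,L=94):
    r=np.radians(e);u=np.array([np.cos(r),np.sin(r)]);n=np.array([-u[1],u[0]])
    f=B+(28+c)*n-sf*u;return leanpose(L,e,3-45+e,f[0],f[1])
plan(*tp(0,135,3),5)
seq=[(0,135,3,1),(22,128,3,7),(45,119,2.5,7)]
for a,b in zip(seq,seq[1:]):
    P0,Ra=tp(*a[:3]);P1,Rb=tp(*b[:3]);plan(P1,Rb,b[3],P0,Ra)
E
```

```text
5 x [-0.003, 0.051, 0.059, -0.468, -0.008, 0.003]
7 x [-0.0, 0.048, 0.049, -0.524, 0.0, 0.0]
7 x [-0.0, 0.048, 0.04, -0.548, 0.0, -0.0]
```

```bash
python3 -m inch '[[1,0,0.051,0.059,-0.468,-0.008,0.003],[1,0,0.051,0.059,-0.468,-0.008,0.003],[1,0,0.051,0.059,-0.468,-0.008,0.003],[1,0,0.051,0.059,-0.468,-0.008,0.003],[1,0,0.051,0.059,-0.468,-0.008,0.003],[1,0,0.048,0.049,-0.524,0,0],[1,0,0.048,0.049,-0.524,0,0],[1,0,0.048,0.049,-0.524,0,0],[1,0,0.048,0.049,-0.524,0,0],[1,0,0.048,0.049,-0.524,0,0],[1,0,0.048,0.049,-0.524,0,0],[1,0,0.048,0.049,-0.524,0,0],[1,0,0,0,0,0,0]]'
python3 -m inch '[[1,0,0.048,0.04,-0.548,0,0],[1,0,0.048,0.04,-0.548,0,0],[1,0,0.048,0.04,-0.548,0,0],[1,0,0.048,0.04,-0.548,0,0],[1,0,0.048,0.04,-0.548,0,0],[1,0,0.048,0.04,-0.548,0,0],[1,0,0.048,0.04,-0.548,0,0],[1,0,0,0,0,0,0],[1,0,0,0,0,0,0]]'
python3 - <<'E'
from h import *
s=ctrl.get_state();R=s['tool_rot']
T=np.array([.4872,-.1604,.0701]);Rg=np.array([[.987,.158,.012],[.158,-.986,-.05],[.004,.051,-.999]])
d=s['position']-T;u=(RX+[0,0,1])/2**.5;n=(-RX+[0,0,1])/2**.5
print('u n y',d@u*1e3,d@n*1e3,d@RY*1e3,np.degrees(Ro.from_matrix(Rg.T@R).as_rotvec()),s['wrist_force'])
print('1mm -n in tool units',R.T@-n*.025,' 1mm -u',R.T@-u*.025)
E
```

```text
time_s: 24.5
position: [0.4836, -0.1474, 0.0859]
tool_rot: [[0.987, 0.152, -0.055], [0.162, -0.927, 0.338], [0.0, -0.342, -0.94]]
wrist_force: [0.3, -0.2, -0.4]
finger_gap: 0.475
time_s: 25.4
position: [0.4855, -0.1594, 0.0724]
tool_rot: [[0.987, 0.16, 0.008], [0.16, -0.986, -0.05], [-0.0, 0.051, -0.999]]
wrist_force: [-0.6, -0.5, -0.9]
finger_gap: 0.474
u n y 0.7359505499364098 2.4815948286504166 -1.4753375839819647 [ 0.02051094 -0.24690389 -0.1271716 ] [-0.5562506  -0.50774146 -0.88703131]
1mm -n in tool units [1.11942061e-05 1.67572816e-02 1.85524497e-02]  1mm -u [ 4.72693841e-06 -1.85524526e-02  1.67572814e-02]
```

```bash
python3 -m inch '[[1,0,0.02,0.022,0,0,0],[1,0,0.02,0.022,0,0,0],[1,0,0,0,0,0,0],[1,0,0,0,0,0,0]]'
python3 -m inch '[[1,0,-0.015,0.025,0,0,0],[1,0,0,0,0,0,0],[1,0,0,0,0,0,0]]'
```

```text
time_s: 25.8
position: [0.486, -0.1614, 0.0708]
tool_rot: [[0.987, 0.16, 0.008], [0.16, -0.986, -0.052], [0.0, 0.053, -0.999]]
wrist_force: [-0.8, 0.1, -0.0]
finger_gap: 0.471
time_s: 26.1
position: [0.4861, -0.1608, 0.0699]
tool_rot: [[0.987, 0.16, 0.009], [0.161, -0.986, -0.052], [0.001, 0.053, -0.999]]
wrist_force: [0.3, 0.1, 1.2]
finger_gap: 0.476
```

```bash
python3 -m inch '[[1,0,0,0.018,0,0,0],[1,0,0,0,0,0,0],[0.4,0,0,0,0,0,0],[0.4,0,0,0,0,0,0],[0.4,0,0,0,0,0,0],[0,0,0,0,0,0,0],[0,0,0,0,0,0,0],[0,0,0,0,0,0,0],[0,0,0,0,0,0,0]]'
python3 -m inch '[[0,0,0,-0.3,0,0,0],[0,0,0,-0.6,0,0,0],[0,0,0,-0.8,0,0,0],[0,0,0,-0.8,0,0,0],[0,0,0,-0.8,0,0,0],[0,0,0,-0.8,0,0,0],[0,0,0.5,-0.6,0,0,0],[0,0,0.5,-0.6,0,0,0],[0,0,0.5,-0.6,0,0,0],[0,0,0,0,0,0,0],[0,0,0,0,0,0,0]]'
python3 - <<'E'
from h import *
a=eyes.get_image('wrist')[:,:,::-1];b=eyes.get_image('scene')[:,:,::-1][80:290,150:430]
cv2.imwrite('pics/l5.png',np.hstack([cv2.resize(a,(400,300)),cv2.resize(b,(400,300),interpolation=cv2.INTER_CUBIC)]))
f,m=rest(-16.3,0,22.3),rest(-16.3+148.5,0,22.3+148.5)
for p in(f,m):print('wrist',proj('wrist',p)*[400/560,300/420],'scene',(proj('scene',p)-[150,80])*[400/280,300/210]+[400,0])
E
```

```text
time_s: 27.0
position: [0.4858, -0.1607, 0.0689]
tool_rot: [[0.987, 0.16, 0.008], [0.16, -0.986, -0.052], [-0.0, 0.053, -0.999]]
wrist_force: [0.1, 0.1, -0.2]
finger_gap: 0.904
time_s: 28.1
position: [0.4932, -0.2072, 0.3078]
tool_rot: [[0.987, 0.16, 0.009], [0.16, -0.986, -0.052], [0.0, 0.053, -0.999]]
wrist_force: [-0.0, 0.1, -0.2]
finger_gap: 1.0
wrist [201.6932318   44.45431306] scene [703.21638833 138.30242752]
wrist [201.62559778 161.74546199] scene [596.78481321  63.76761323]
```

View pics/l5.png

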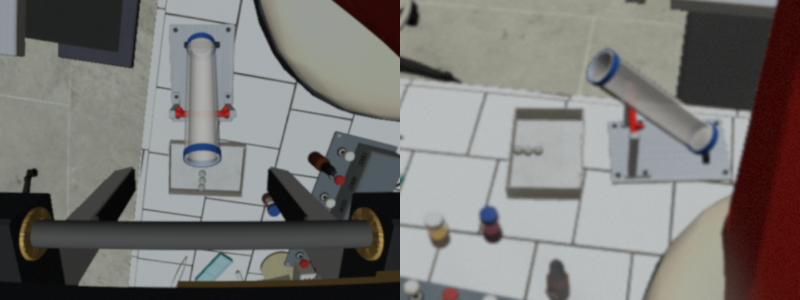

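The empty tube leans between the horns: foot at (703,137), mouth at (602,66), against a predicted (703,138) and (597,64). The three balls are in the tray, the bystanders are standing, and the gripper is clear. Handing in.

```bash
python3 -c "
from plant import ctrl
print(ctrl.get_state()['wrist_force']);ctrl.job_done()"
```

```text
[-0.38656847  0.12233027 -0.17862446]
the job is handed in; nothing more can be done
```

The job is done and handed in at about 28 s of the 64 s allowed. All three balls are in the tray, and the empty tube is back in its half-tipped lean on the rest.

- **Sequence:** I leaned the tube on the rest and let go. I then took hold about 94 mm from its foot and tipped it slowly to about 14° below level. All three balls rolled out, and I lowered the tube back and released it.
- **Last checks:** The final picture shows the tube between the horns with its foot at the cleat, within a few pixels of where it should be. The two vials and the dropper bottle are standing. The gripper is open and clear, with about zero force at the wrist.
- **Disagreement with the text:** The tray's long side lies across the tipping direction, and its near wall is about 66 mm past the ledge, not 35 to 55 mm. I left the tray alone, drew the tube back about 15 mm and tipped slowly so the balls would land inside.

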